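# Start the wing nut of the cutting jig by feel and clamp the straightedge

### The job

Put the orange wing nut on the steel post of the green cutting jig and screw it on until the aluminium straightedge is clamped down on the green board. The thread is blunt: with the nut resting on the post, press lightly and turn it backward (counterclockwise from above) until you feel it drop into the thread start, then turn it forward (clockwise) until it is finger-snug; never force it or overtighten, leave the nut in place on the post and do not disturb the other things on the bench.

Things in the scene. Friction and masses are not known exactly. Their poses are not given: they have to be found in the camera images.
- nut_wings (a point): Orange plastic wing nut, 64 mm tall, 0.1 to 0.16 kg, standing upright on the bench: round hub 53 mm across, 36 mm high, open underneath, closed on top, with one upright wing bar above it, 56 mm long (this frame's x), 12 mm thick (y), 28 mm tall. The point is the bar's middle, on the nut's axis (z, up), 50 mm above the hub's rim, 14 mm below the top.
- nut_rim (a point): Centre of the nut's lower rim (ring 44 to 53 mm in diameter), on its axis z (up). Inside the hub three pins, 5 mm thick, 120 degrees apart, point inwards to 14.5 mm from the axis, their centres 5 mm above the rim: they are the nut's thread.
- post_top (a point): Tip of the fixed upright steel post in the middle of the jig, on its axis, 46 mm above the bench; z up, x and y as the jig. Core of 12 mm radius; the top 8 mm is a cone (5 mm radius at the tip) that guides the nut, which then has 2 mm of radial play. A nut whose rim is 24 mm below this point has dropped and rests on the straightedge; snug, it is about 28 mm below.
- post_ridges (a point): On the post's axis at the flat tops of its three equal thread ridges (20 mm radius, 120 degrees apart, turned at an unknown angle), 12 mm below the tip. A nut set on the post mostly rests here, rim 2.5 mm below this point. Clockwise from above, each ridge is 82 degrees of flat top, a blunt 6 degree wall 4 mm higher, then a 32 degree notch. A nut resting on the walls is 4 mm higher.
- post_foot (a point): Where the post's axis meets the green board. Nut on the ridges: forward (clockwise) jams on the walls; backward under light push, at most some 100 degrees, it drops 9.5 mm into the notches; further back it jams. From the notch, forward runs the pins under the ridges, about 1 mm free, then down 7.6 mm in 82 degrees; under 0.1 N m; the bar is down after 60 to 75 degrees: snug at 0.2 to 0.4 N m.
- straightedge_top (a point): Centre of the top of the aluminium straightedge bar (64 x 240 x 8 mm, long side along y) through which the post stands; z up. It floats on springs 4 mm above the green board, its top 22 mm above the bench, and moves only straight down, 4 mm, onto the board; the springs push up with 5 N at first, 9 N when down.
- straightedge (a joint): How far the straightedge is pressed down (m): 0 floating, 0.004 flat on the green board.
- jig: Green cutting board, 240 (x) x 250 (y) x 10 mm, fixed on the bench; origin at the centre of its underside, below the post's axis.
- glue_mid (a point): White glue bottle with red cap, 48 mm diameter, 110 mm tall, standing loose; point half-way up. Leave alone.
- cutter_mid (a point): Grey and white rotary cutter lying flat, about 190 x 44 x 21 mm, long along its x; point 9 mm above the bench, handle reaches 90 mm to -x, blade end 100 mm to +x. Leave alone.
- jar_mid (a point): Amber glass jar with steel lid, 52 mm diameter, 60 mm tall; point half-way up. Leave alone.
Mind the look-alikes: they are no part of the job. There is more than one size of the part that bears nut_wings; the job needs the middle-sized.

How it is judged:
By the outcome, as a careful person would: the job done as asked, in the order asked, and still so for the second after the job is handed in, with the robot touching nothing.
It also fails if it takes over 72 s, if anything falls off the work surface, if the arm or the gripper's body presses on something with over 40 N, if the wrist force passes 120 N, or if a joint passes its speed limit or range.

### The arm

A 6-joint arm with a two-finger parallel gripper is mounted at the origin on the work surface. World frame = base frame: x ahead of the robot, y to its left, z up, the work surface at z = 0. Lengths are in m, angles in rad, forces in N, time in s.
With the tool pointing down it reaches from about 0.3 to 0.875 m from the base axis. Payload 4.2 kg.
Tool frame: the origin (TCP) lies midway between the tips of the shut fingers; the grasp point (between the pads) lies ctrl.grasp_offset behind it (ctrl.grasp_offset is the distance from the TCP to the grasp point, in m); y points along the fingers, x is the direction in which the jaws open and shut, and the axes are right-handed (so a half turn about y gives the same grasp; the last joint's range is limited). The gripper opens to 85 mm and grips with 20 to 120 N. Pads are 22 mm wide; open, the fingers measure 114 mm over their backs; the gripper's body (76 mm by 85 mm) begins 54 mm behind the grasp point. The pads swing forward as they close: fully open they stand 13 mm farther back than shut.
Start: joints at [-1.36, 0.32, 1.565, -0, 1.257, -0.02], TCP at [0.132, -0.56, 0.231] pointing down, gripper open.
Joint ranges: [-3.11, 3.11], [-0.84, 2.01], [0.21, 2.61], [-1.34, 4.49], [0.05, 2.63], [-2.56, 2.56]. Speed limits (rad/s): [2.57, 2.57, 3.14, 3.14, 3.14, 3.14].

### API

Orientations are given as a 3x3 rotation matrix whose columns are the frame's x, y, z axes.
In Python, from plant import ctrl gives the robot as it stands.
- The arm moves only by the tool move_arm, never from a script. Its argument "deltas" is a list that holds one entry, the list of rows, each a list of 7 numbers: the turn, a rotation vector about the world's x, y, z in degrees, then the shift along the world's x, y, z in cm, then the gripper's target within -1 to 1 (shut at 1, half-way at 0, fully open at -1). In form: [[[ax, ay, az, dx, dy, dz, claw], ...]]. A call has 1 to 12 rows; each row shifts and turns the commanded pose from where the row before left it; what a row does not reach is not made up. A row lasts 1/10 s, in which the tool goes at most 50 mm and 8.59 degrees, less where a joint would pass 70% of its speed; a pose out of reach is approached as far as the arm can. A call with a gripper value outside its range is refused whole. The fingers move at their own pace and stop on an object; the grip force is fixed at half the most. Time passes only in rows, so rows that do not move let the fingers close. It gives the time, the measured TCP pose, the force and the opening at its end, in the units of the state.
- ctrl.read_state(): the state, without advancing time (a new reading comes with each control period).
- ctrl.camera(name): name is "side" or "top" or "wrist"; returns a dict with "pixels" (400x640x3 uint8, red, green, blue), "fx", "fy", "cx", "cy" (pixels), "rvec" (rotation vector, rad) and "tvec" (3), from world to camera coordinates, as OpenCV has them. Camera axes: x right, y down, z forward; pixel columns grow to the right and rows downward; lengths in m; the calibration is good to about 2 mm. A picture is of the moment at which its call begins. There is no depth.
- ctrl.hand_in(): hands the job in, once; it reports no verdict.
The state is a dict: "t": time; "joints": joint angles; "qvel": joint speeds; "tau": joint torques, N m; "tool_pos": TCP position; "orientation": TCP orientation; "contact_force": force on the tool from outside, world axes, zero at the start; "moment": the same for the moment, N m; "width": opening from 0.0 (shut) to 1.0 (fully open).
Only numpy, scipy, OpenCV 4.12 (cv2) and the standard library are available. Lean on these libraries where they do the work, as an engineer would, in place of code of your own. Each camera call takes 0.05 s, during which the arm holds its last target.

## Working session

There is one attempt and no reset: what is moved stays moved. The work goes in short steps, Python scripts to look and compute and a tool call to move; the robot and the scene stay as the last step left them, time stands still between calls to the robot, and variables do not carry over. Pictures are saved under pics/ and viewed, and the job is handed in when it is done.

Besides the shell and the picture viewer there is one more tool, called after "Call:" as name(argument=value, ...) on one line, values as JSON. move_arm: Moves the arm, as the interface text tells. Its arguments: {"type":"object","properties":{"deltas":{"type":"array"}},"required":["deltas"]}

```bash
mkdir -p pics && ls && python3 - <<'E'
from plant import ctrl
import cv2,numpy as np
print(ctrl.grasp_offset)
s=ctrl.read_state()
for k,v in s.items(): print(k,np.round(v,3).tolist())
for n in ["top","side","wrist"]:
    c=ctrl.camera(n); cv2.imwrite(f"pics/{n}0.png",c["pixels"][:,:,::-1])
    print(n,c["fx"],c["fy"],c["cx"],c["cy"],np.round(c["rvec"],4),np.round(c["tvec"],4))
E
```

```text
pics
0.0187
t 0.0
joints [-1.36, 0.32, 1.566, 0.0, 1.257, -0.02]
qvel [0.0, 0.001, -0.001, -0.0, -0.0, 0.0]
tau [0.001, -41.551, -23.416, 0.0, 0.008, -0.0]
tool_pos [0.131, -0.559, 0.23]
orientation [[0.229, -0.0, 0.973], [-0.973, 0.002, 0.229], [-0.002, -1.0, 0.0]]
contact_force [0.238, 1.213, 0.54]
moment [-0.041, 0.04, 0.078]
width 1.0
top 403.32145362684133 403.32145362684133 314.8980493480418 203.44258649468114 [ 2.2263 -2.1806  0.0992] [-0.0359  0.5772  1.0969]
side 385.19763658458123 385.19763658458123 314.3777780790497 197.89136974078693 [ 2.1022 -0.1079  0.0946] [-0.5845  0.0723  0.8691]
wrist 320.9083058307975 320.9083058307975 316.1207804092676 195.21635760536188 [-2.2854  1.8125  0.2545] [-0.5738 -0.0348  0.3804]
```

View pics/top0.png

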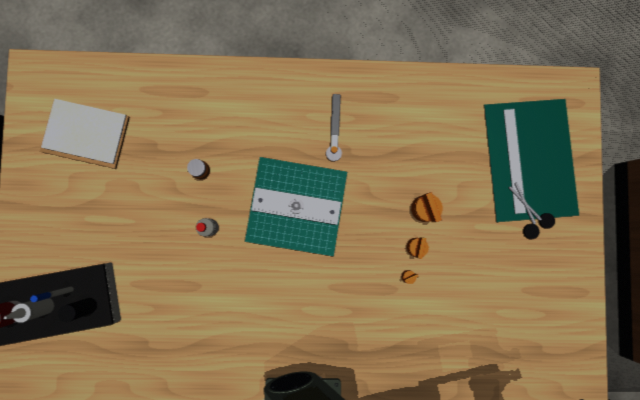

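View pics/side0.png

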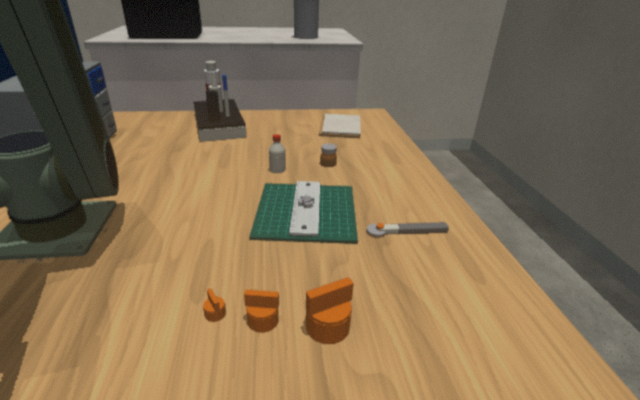

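View pics/wrist0.png

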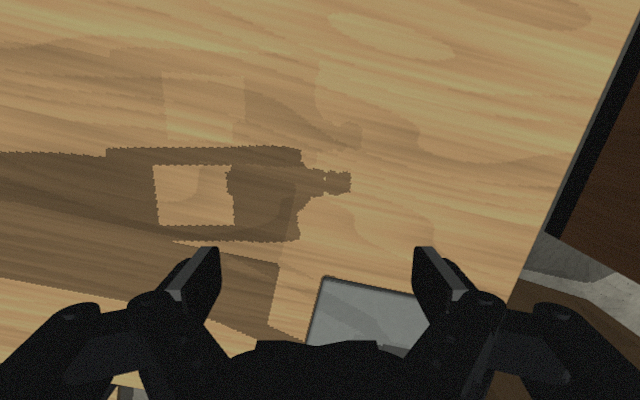

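```bash
cat > h.py <<'E'
import cv2,numpy as np
from plant import ctrl
def cam(n,f=None):
    c=ctrl.camera(n); c["R"]=cv2.Rodrigues(np.array(c["rvec"],float))[0]; c["t"]=np.array(c["tvec"],float).ravel()
    c["K"]=np.array([[c["fx"],0,c["cx"]],[0,c["fy"],c["cy"]],[0,0,1.]]);c["C"]=-c["R"].T@c["t"]
    if f: cv2.imwrite("pics/"+f+".png",c["pixels"][:,:,::-1])
    return c
def ray(c,uv):
    d=c["R"].T@np.linalg.solve(c["K"],[uv[0],uv[1],1.]); return c["C"],d/np.linalg.norm(d)
def plane(c,uv,z):
    o,d=ray(c,uv); return o+d*(z-o[2])/d[2]
def proj(c,P):
    p=c["K"]@(c["R"]@np.asarray(P,float)+c["t"]); return p[:2]/p[2]
def two(c1,p1,c2,p2):
    o1,d1=ray(c1,p1);o2,d2=ray(c2,p2)
    A=np.stack([d1,-d2],1);s=np.linalg.lstsq(A,o2-o1,rcond=None)[0]
    a=o1+d1*s[0];b=o2+d2*s[1];return (a+b)/2,np.linalg.norm(a-b)
def crop(c,box,k,f):
    x0,y0,x1,y1=box;im=c["pixels"][y0:y1,x0:x1,::-1]
    cv2.imwrite("pics/"+f+".png",cv2.resize(im,None,fx=k,fy=k,interpolation=cv2.INTER_CUBIC))
def orange(c):
    h=cv2.cvtColor(c["pixels"],cv2.COLOR_RGB2HSV)
    return cv2.inRange(h,(3,180,60),(16,255,255))
E
python3 - <<'E'
from h import *
t=cam("top");s=cam("side")
for n,c in (("top",t),("side",s)):
    m=orange(c);k,l,st,ce=cv2.connectedComponentsWithStats(m)
    for i in range(1,k):
        if st[i,4]>30: print(n,st[i],ce[i].round(1),plane(c,ce[i],0.03).round(4))
crop(t,(385,180,465,300),5,"tn");crop(s,(190,270,370,350),4,"sn")
crop(t,(240,150,355,260),5,"tj");crop(s,(245,170,365,250),6,"sj")
E
```

```text
top [425 193  17  29 276] [434.4 206. ] [ 0.5772 -0.3534  0.03  ]
top [414 196  18  26 273] [421.7 209.8] [ 0.566 -0.318  0.03 ]
top [408 238  12  19 148] [413.5 246.2] [ 0.4657 -0.2959  0.03  ]
top [418 238  10  20 135] [422.5 248. ] [ 0.4613 -0.3208  0.03  ]
top [402 271  16  13 136] [408.9 276.6] [ 0.3831 -0.2837  0.03  ]
side [ 306  278   47   65 2366] [329.4 310.9] [ 0.5753 -0.3234  0.03  ]
side [204 289  21  32 428] [213.6 306.5] [ 0.3836 -0.2956  0.03  ]
side [ 245  290   33   42 1142] [261.3 309.1] [ 0.4628 -0.309   0.03  ]
```

```bash
cd pics && python3 -c "
import cv2,numpy as np
a=cv2.imread('tn.png');b=cv2.imread('sn.png');print(a.shape,b.shape)"
```

```text
(600, 400, 3) (320, 720, 3)
```

View pics/tn.png

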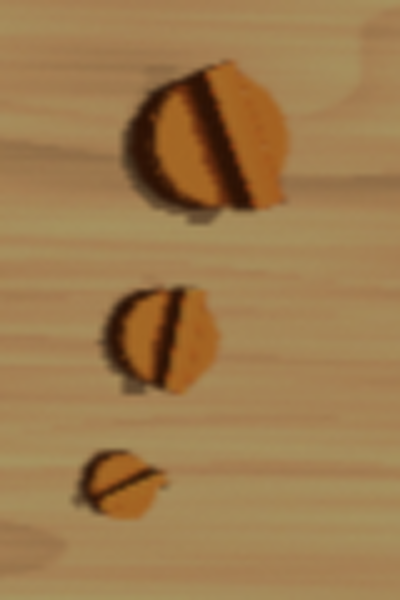

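View pics/sn.png

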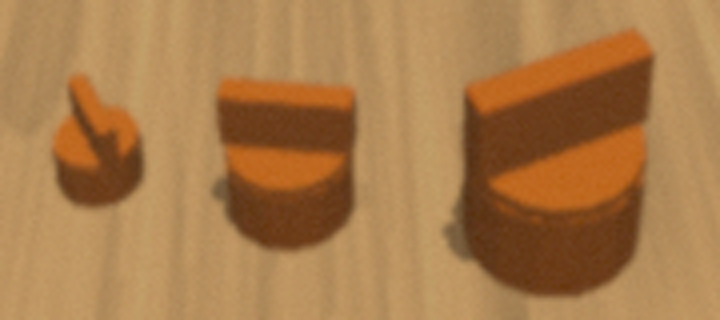

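View pics/tj.png

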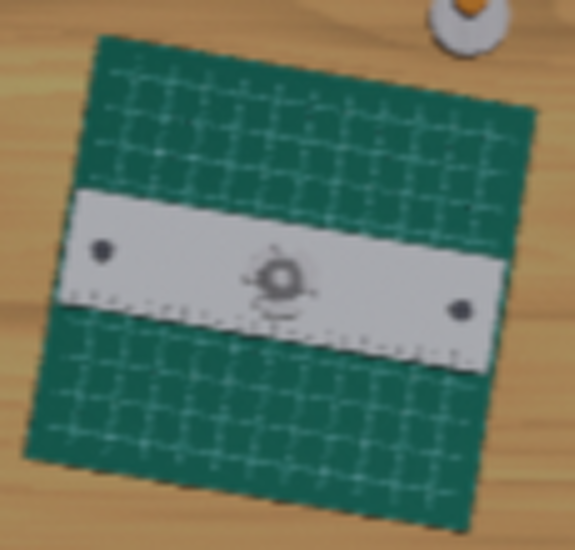

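View pics/sj.png

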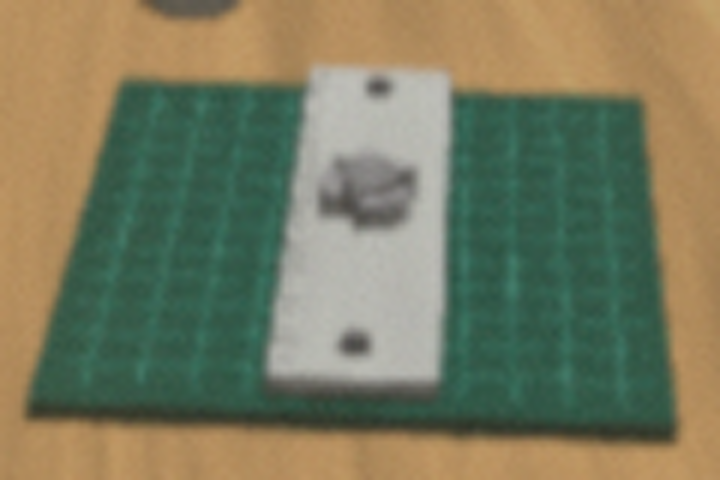

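```bash
python3 - <<'E'
from h import *
t=cam("top");s=cam("side")
f=lambda c,x,y,k,ox,oy,z: plane(c,(ox+x/k-.5+.5/k*0,oy+y/k-.5),z)[:2].round(4)
# side bar top face z=.064 corners in crop sn (k4, origin 190,270)
for n,(x,y) in dict(RL=(220,80),RR=(354,88),FL=(219,96),FR=(354,106)).items(): print(n,f(s,x,y,4,190,270,.064))
# top-view bar top: dark face upper edge?
for n,(x,y) in dict(a=(186,288),b=(206,290),c=(180,392),d=(165,388)).items(): print(n,f(t,x,y,5,385,180,.064))
# post tip
a,e=two(t,(240+280/5-.5,150+280/5-.5),s,(245+373/6-.5,170+165/6-.5));print("post",a,e, f(t,280,280,5,240,150,.046),f(s,373,165,6,245,170,.046))
# screws
for x,y in ((101,250),(460,310)): print("screw",f(t,x,y,5,240,150,.022))
for x,y in ((378,87),(354,344)): print("screwS",f(s,x,y,6,245,170,.022))
for x,y in ((100,36),(537,108),(467,531),(24,458)): print("board",f(t,x,y,5,240,150,.01))
print(t["C"],s["C"]);w=cam("wrist");print(w["C"],w["R"][2])
st=ctrl.read_state();R=np.array(st["orientation"]);print("cam in tool",R.T@(w["C"]-st["tool_pos"]),R.T@w["R"].T)
E
```

```text
RL [ 0.437 -0.296]
RR [ 0.4915 -0.3056]
FL [ 0.4369 -0.3051]
FR [ 0.4911 -0.3157]
a [ 0.4915 -0.3083]
b [ 0.4906 -0.319 ]
c [ 0.4365 -0.3053]
d [ 0.4385 -0.2973]
post [0.57078183 0.02895912 0.04382927] 0.002534819841226364 [0.5694 0.029 ] [0.5717 0.0253]
screw [0.5851 0.1281]
screw [ 0.5563 -0.07  ]
screwS [0.5851 0.1346]
screwS [ 0.5559 -0.0651]
board [0.7058 0.1333]
board [ 0.6711 -0.1121]
board [ 0.4346 -0.0768]
board [0.4702 0.1684]
[0.50869222 0.0068844  1.13081503] [ 0.48605349 -0.77329538  0.5175374 ]
[ 0.19884009 -0.54413088  0.37442751] [-0.26518267 -0.06028316 -0.96231185]
cam in tool [ 0.00020451 -0.14320115  0.06909894] [[ 9.99997859e-01 -9.23403604e-04 -1.85208873e-03]
 [ 1.53118685e-03 -2.71936607e-01  9.62313950e-01]
 [-1.39225489e-03 -9.62314725e-01 -2.71934610e-01]]
```

Call:
move_arm(deltas=[[[0,0,-2.64,3.7,2.81,0,-1],[0,0,-2.64,3.7,2.81,0,-1],[0,0,-2.64,3.7,2.81,0,-1],[0,0,-2.64,3.7,2.81,-0.5,-1],[0,0,-2.64,3.7,2.81,-0.5,-1],[0,0,-2.64,3.7,2.81,-1,-1],[0,0,-2.64,3.7,2.81,-1,-1],[0,0,-2.64,3.7,2.81,-1,-1],[0,0,-2.64,3.7,2.81,-1,-1],[0,0,0,0,0,-1,-1],[0,0,0,0,0,-1,-1],[0,0,0,0,0,0,-1]]])

```text
t: 1.6
tool_pos: [0.463, -0.3068, 0.1598]
orientation: [[-0.183, -0.003, 0.983], [-0.983, 0.002, -0.183], [-0.001, -1.0, -0.003]]
contact_force: [-0.7, 0.1, -0.3]
width: 1.0
```

```bash
cat >> h.py <<'E'
def st():
    s=ctrl.read_state();R=np.array(s["orientation"])
    print("t",round(s["t"],2),"pos",np.round(s["tool_pos"],4),"yaw",round(np.degrees(np.arctan2(R[1,0],R[0,0])),2),"ydn",R[:,1].round(4),"F",np.round(s["contact_force"],2),"M",np.round(s["moment"],3),"w",round(s["width"],3),"q",np.round(s["joints"],2))
    return s
E
python3 - <<'E'
from h import *
st();w=cam("wrist","w1");print(proj(w,(.464,-.306,.064)))
E
```

```text
t 1.6 pos [ 0.463  -0.3068  0.1598] yaw -100.55 ydn [-0.0033  0.0016 -1.    ] F [-0.75  0.09 -0.33] M [ 0.036  0.004 -0.023] w 1.0 q [-0.61  0.35  1.72 -0.    1.08  1.15]
[315.32720758 195.55640916]
```

View pics/w1.png

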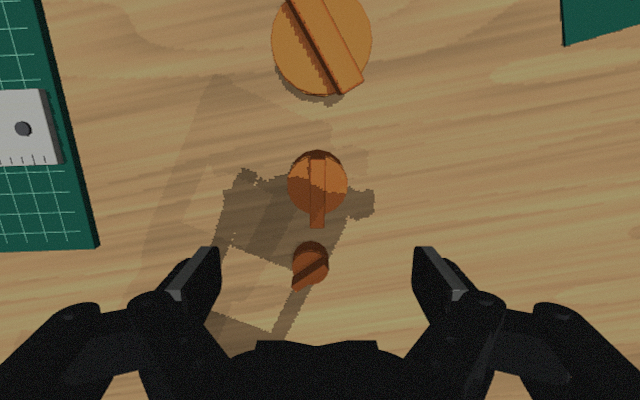

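```bash
python3 - <<'E'
from h import *
w=cam("wrist");crop(w,(270,140,370,240),6,"w1c")
E
```

```text
(no output)
```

View pics/w1c.png

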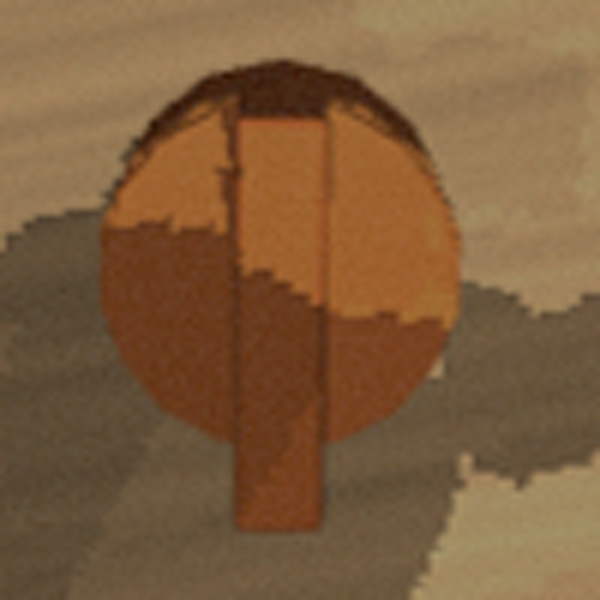

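```bash
python3 - <<'E'
from h import *
w=cam("wrist")
P=[plane(w,(270+x/6-.5+1/12,140+y/6-.5+1/12),.064)[:2] for x,y in ((239,118),(328,118),(323,530),(236,530))]
P=np.array(P);print(P.round(4),P.mean(0));a=P[:2].mean(0);b=P[2:].mean(0);d=a-b;print(np.linalg.norm(d),np.degrees(np.arctan2(d[1],d[0])))
E
```

```text
[[ 0.4932 -0.308 ]
 [ 0.4912 -0.319 ]
 [ 0.4367 -0.3084]
 [ 0.4388 -0.297 ]] [ 0.46497302 -0.30810194]
0.05552039199645036 -11.230844636976187
```

Call:
move_arm(deltas=[[[0,0,-0.6,0.2,-0.12,-3,-1],[0,0,0,0,0,-3,-1],[0,0,0,0,0,-3,-1],[0,0,0,0,0,-2,-1],[0,0,0,0,0,-1,-1],[0,0,0,0,0,0,-1],[0,0,0,0,0,0,-1]]])

```text
t: 2.45
tool_pos: [0.4671, -0.3089, 0.0424]
orientation: [[-0.194, 0.002, 0.981], [-0.981, -0.001, -0.194], [0.001, -1.0, 0.002]]
contact_force: [-0.4, 0.3, 0.1]
width: 0.998
```

```bash
python3 - <<'E'
from h import *
st();w=cam("wrist","w2")
E
```

```text
t 2.45 pos [ 0.4671 -0.3089  0.0424] yaw -101.17 ydn [ 0.0017 -0.0013 -1.    ] F [-0.41  0.29  0.15] M [-0.049 -0.044  0.006] w 0.998 q [-0.6   0.48  1.85 -0.    0.81  1.16]
```

View pics/w2.png

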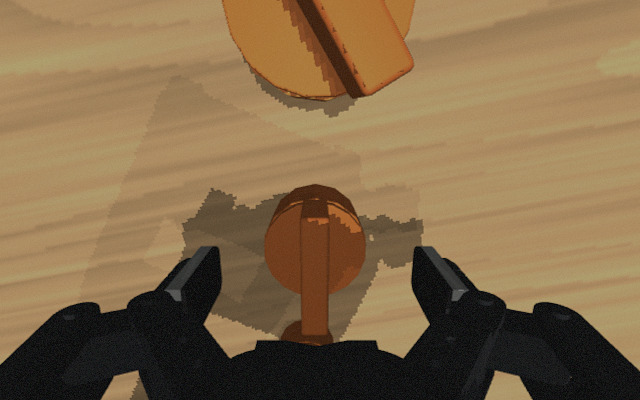

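Call:
move_arm(deltas=[[[0,0,0,-0.2,0.08,-0.2,-1],[0,0,0,0,0,0,-1],[0,0,0,0,0,0,1],[0,0,0,0,0,0,1],[0,0,0,0,0,0,1],[0,0,0,0,0,0,1],[0,0,0,0,0,0,1],[0,0,0,0,0,0,1],[0,0,0,0,0,0,1],[0,0,0,0,0,0,1]]])

```text
t: 3.5
tool_pos: [0.4646, -0.3073, 0.0394]
orientation: [[-0.193, 0.0, 0.981], [-0.981, -0.0, -0.193], [0.0, -1.0, 0.0]]
contact_force: [-0.3, 0.2, -0.1]
width: 0.125
```

```bash
python3 - <<'E'
from h import *
st();w=cam("wrist","w3")
E
```

```text
t 3.5 pos [ 0.4646 -0.3073  0.0394] yaw -101.14 ydn [ 2.e-04 -2.e-04 -1.e+00] F [-0.35  0.15 -0.13] M [-0.023 -0.027  0.013] w 0.125 q [-0.6   0.48  1.86 -0.    0.8   1.16]
```

View pics/w3.png

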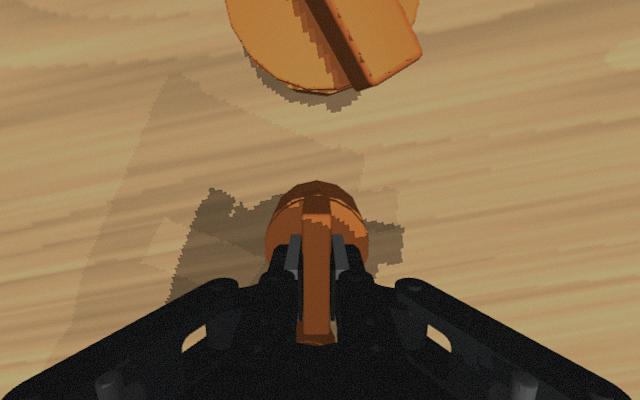

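Call:
move_arm(deltas=[[[0,0,0,0,0,2,1],[0,0,0,0,0,4,1],[0,0,0,0,0,4,1],[0,0,8.1,0.8,2.65,2,1],[0,0,8.1,0.8,2.65,0,1],[0,0,8.1,0.8,2.65,0,1],[0,0,8.1,0.8,2.65,0,1],[0,0,8.1,0.8,2.65,0,1],[0,0,8.1,0.8,2.65,0,1],[0,0,8.1,0.8,2.65,0,1],[0,0,8.1,0.8,2.65,0,1],[0,0,8.1,0.8,2.65,0,1]]])

```text
t: 4.75
tool_pos: [0.5364, -0.0676, 0.159]
orientation: [[0.884, -0.001, 0.468], [-0.468, 0.0, 0.884], [-0.001, -1.0, -0.0]]
contact_force: [0.6, 0.2, -0.7]
width: 0.127
```

Call:
move_arm(deltas=[[[0,0,8.1,0.8,2.65,0,1],[0,0,0,0,0,0,1],[0,0,0,0,0,0,1],[0,0,0,0,0,0,1]]])

```text
t: 5.15
tool_pos: [0.5441, -0.0429, 0.159]
orientation: [[0.938, -0.001, 0.346], [-0.346, -0.0, 0.938], [-0.001, -1.0, -0.001]]
contact_force: [0.4, -0.5, -0.9]
width: 0.13
```

```bash
python3 - <<'E'
from h import *
st();w=cam("wrist","w4");p=proj(w,(.5705,.0285,.046));print(p)
x,y=[int(v) for v in p];crop(w,(x-70,y-60,x+70,y+60),5,"w4c");print(x,y)
E
```

```text
t 5.15 pos [ 0.5441 -0.0429  0.159 ] yaw -20.22 ydn [-8.e-04 -3.e-04 -1.e+00] F [ 0.4  -0.48 -0.93] M [ 0.    -0.013 -0.041] w 0.13 q [-0.1   0.33  1.74 -0.    1.07  0.25]
[316.23975599  94.87760192]
316 94
```

View pics/w4.png

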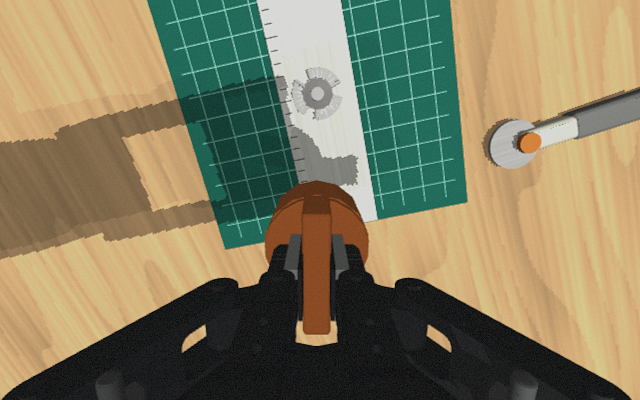

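View pics/w4c.png

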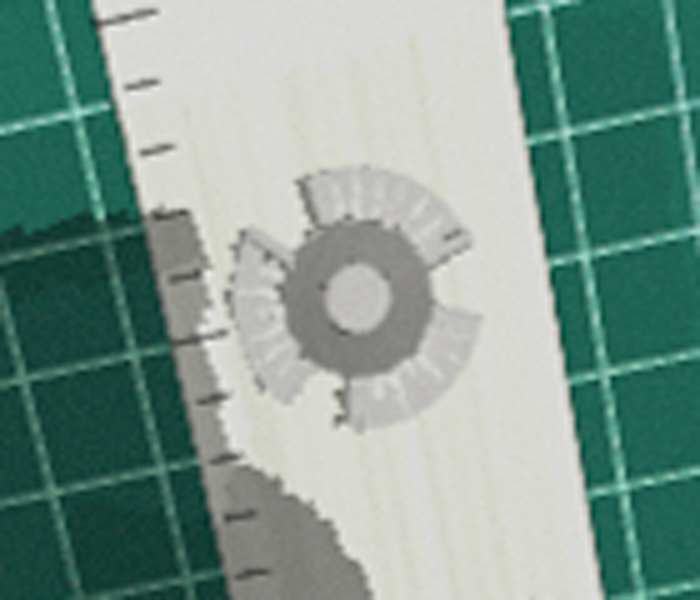

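```bash
python3 - <<'E'
from h import *
w=cam("wrist")
p=plane(w,(246+358/5-.4,34+298/5-.4),.046);print(p)
# ridge/wall: angles of notch gaps
o=p.copy();
for n,(x,y) in dict(A_ccwend=(305,180),A_cwend=(470,240),B_s=(482,318),B_e=(345,425),C_s=(290,402),C_e=(240,232)).items():
    q=plane(w,(246+x/5-.4,34+y/5-.4),.034)-p; print(n,np.hypot(q[0],q[1]).round(4),np.degrees(np.arctan2(q[1],q[0])).round(1))
# bar top of held nut: z = .159-.0394+.064
print("nut bar centre",[plane(w,(u,v),.1836)[:2].round(4) for u,v in ((316.5,213),(316.5,334))])
E
```

```text
[0.5716995  0.02921171 0.046     ]
A_ccwend 0.0198 94.4
A_cwend 0.0199 7.0
B_s 0.02 -27.9
B_e 0.0194 -116.5
C_s 0.0192 -145.4
C_e 0.0213 130.7
nut bar centre [array([ 0.5542, -0.0168]), array([ 0.5348, -0.0693])]
```

Call:
move_arm(deltas=[[[0,0,0,1,2.4,0,1],[0,0,0,1,2.4,-1,1],[0,0,0,0.7,2.4,-2,1],[0,0,0,0,0,-2,1],[0,0,0,0,0,-1.5,1],[0,0,0,0,0,-0.5,1],[0,0,0,0,0,0,1],[0,0,0,0,0,0,1]]])

```text
t: 6.05
tool_pos: [0.5721, 0.0292, 0.0901]
orientation: [[0.939, 0.002, 0.345], [-0.345, -0.0, 0.939], [0.001, -1.0, 0.0]]
contact_force: [-0.2, -0.6, -1.3]
width: 0.125
```

```bash
python3 - <<'E'
from h import *
st();w=cam("wrist","w5");t=cam("top");s=cam("side");crop(s,(225,130,385,250),5,"s5")
E
```

```text
t 6.05 pos [0.5721 0.0292 0.0901] yaw -20.19 ydn [ 0.0015 -0.     -1.    ] F [-0.19 -0.57 -1.33] M [ 0.005 -0.005 -0.011] w 0.125 q [ 0.03  0.44  1.77 -0.    0.93  0.38]
```

View pics/s5.png

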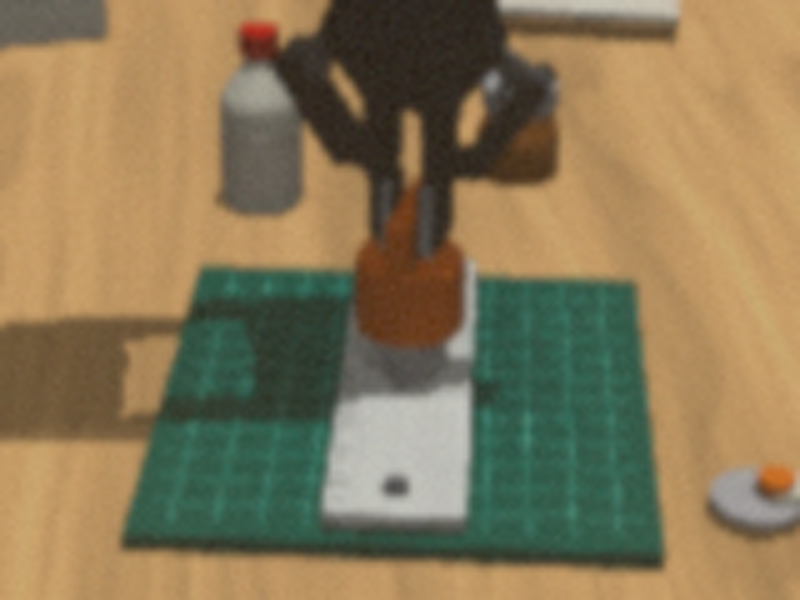

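View pics/w5.png

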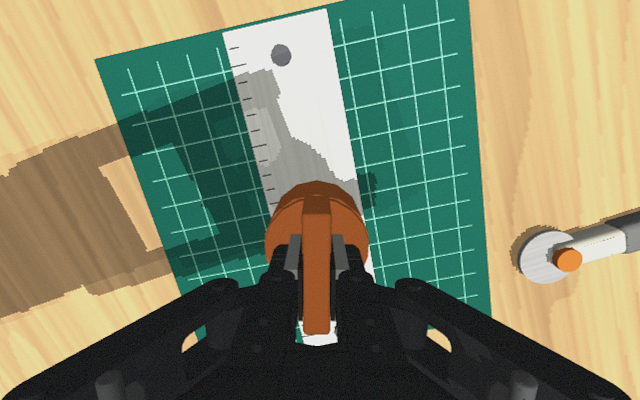

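Call:
move_arm(deltas=[[[0,0,0,-0.08,0,-0.5,1],[0,0,0,0,0,-0.5,1],[0,0,0,0,0,-0.4,1],[0,0,0,0,0,0,1],[0,0,0,0,0,0,1]]])

```text
t: 6.7
tool_pos: [0.5707, 0.0297, 0.0751]
orientation: [[0.939, -0.0, 0.344], [-0.344, -0.0, 0.939], [-0.0, -1.0, -0.0]]
contact_force: [-0.9, 0.4, -0.7]
width: 0.125
```

```bash
python3 - <<'E'
from h import *
st()
E
```

```text
t 6.7 pos [0.5707 0.0297 0.0751] yaw -20.14 ydn [-3.e-04 -0.e+00 -1.e+00] F [-0.89  0.39 -0.75] M [-0.011  0.022 -0.02 ] w 0.125 q [ 0.03  0.45  1.79 -0.    0.9   0.38]
```

Call:
move_arm(deltas=[[[0,0,0,0,0,-0.2,1],[0,0,0,0,0,-0.1,1],[0,0,0,0,0,0,1]]])

```text
t: 7.0
tool_pos: [0.5707, 0.0297, 0.0722]
orientation: [[0.939, -0.0, 0.344], [-0.344, -0.0, 0.939], [-0.0, -1.0, -0.0]]
contact_force: [0.3, -0.0, -0.2]
width: 0.128
```

Call:
move_arm(deltas=[[[0,0,0,0,0,-0.1,1],[0,0,0,0,0,0,1]]])

```text
t: 7.2
tool_pos: [0.5706, 0.0297, 0.0712]
orientation: [[0.939, -0.0, 0.344], [-0.344, -0.0, 0.939], [-0.0, -1.0, -0.0]]
contact_force: [-0.2, -0.1, -1.0]
width: 0.13
```

Call:
move_arm(deltas=[[[0,0,0,0,0,-0.1,1],[0,0,0,0,0,0,1]]])

```text
t: 7.4
tool_pos: [0.5709, 0.0297, 0.0708]
orientation: [[0.939, 0.001, 0.344], [-0.344, -0.0, 0.939], [0.001, -1.0, 0.0]]
contact_force: [-0.3, -0.7, 2.2]
width: 0.127
```

Call:
move_arm(deltas=[[[0,0,3,0,0,-0.05,1],[0,0,4,0,0,0,1],[0,0,4,0,0,0,1]]])

```text
t: 7.7
tool_pos: [0.5714, 0.0299, 0.0707]
orientation: [[0.988, 0.002, 0.156], [-0.156, 0.0, 0.988], [0.002, -1.0, 0.001]]
contact_force: [-0.5, -0.3, 5.0]
width: 0.126
```

```bash
python3 - <<'E'
from h import *
st()
E
```

```text
t 7.7 pos [0.5714 0.0299 0.0707] yaw -8.99 ydn [ 1.9e-03  5.0e-04 -1.0e+00] F [-0.5  -0.3   5.01] M [ 0.175  0.087 -0.04 ] w 0.126 q [0.03 0.46 1.79 0.   0.89 0.19]
```

Call:
move_arm(deltas=[[[0,0,5,0,0,0,1],[0,0,5,0,0,0,1]]])

```text
t: 7.9
tool_pos: [0.5714, 0.03, 0.0707]
orientation: [[1.0, 0.002, -0.018], [0.018, 0.001, 1.0], [0.002, -1.0, 0.001]]
contact_force: [-0.3, 0.8, 3.9]
width: 0.126
```

Call:
move_arm(deltas=[[[0,0,5,0,0,0,1],[0,0,5,0,0,0,1]]])

```text
t: 8.1
tool_pos: [0.5711, 0.0299, 0.0702]
orientation: [[0.981, 0.001, -0.192], [0.192, 0.0, 0.981], [0.001, -1.0, 0.0]]
contact_force: [-0.7, 0.2, -0.9]
width: 0.128
```

Call:
move_arm(deltas=[[[0,0,5,0,0,0,1],[0,0,5,0,0,0,1]]])

```text
t: 8.3
tool_pos: [0.5707, 0.0297, 0.0697]
orientation: [[0.933, 0.0, -0.359], [0.359, 0.0, 0.933], [0.0, -1.0, 0.0]]
contact_force: [-0.4, -1.1, -1.1]
width: 0.128
```

Call:
move_arm(deltas=[[[0,0,0,0,0,-0.15,1],[0,0,0,0,0,-0.15,1],[0,0,0,0,0,0,1]]])

```text
t: 8.6
tool_pos: [0.5705, 0.0297, 0.0664]
orientation: [[0.935, -0.001, -0.355], [0.355, -0.0, 0.935], [-0.001, -1.0, 0.0]]
contact_force: [0.4, -0.7, -1.1]
width: 0.13
```

```bash
python3 - <<'E'
from h import *
st()
E
```

```text
t 8.6 pos [0.5705 0.0297 0.0664] yaw 20.8 ydn [-7.e-04 -0.e+00 -1.e+00] F [ 0.38 -0.66 -1.11] M [-0.009  0.027 -0.024] w 0.13 q [ 0.03  0.47  1.79  0.    0.88 -0.33]
```

Call:
move_arm(deltas=[[[0,0,0,0,0,-0.2,1],[0,0,0,0,0,-0.2,1],[0,0,0,0,0,0,1]]])

```text
t: 8.9
tool_pos: [0.5705, 0.0297, 0.0624]
orientation: [[0.935, -0.001, -0.356], [0.356, 0.0, 0.935], [-0.001, -1.0, 0.0]]
contact_force: [-0.1, 0.1, -0.8]
width: 0.124
```

Call:
move_arm(deltas=[[[0,0,0,0,0,-0.05,1],[0,0,0,0,0,-0.05,1],[0,0,0,0,0,0,1]]])

```text
t: 9.2
tool_pos: [0.5707, 0.0297, 0.0618]
orientation: [[0.934, 0.0, -0.356], [0.356, 0.0, 0.934], [0.0, -1.0, 0.0]]
contact_force: [0.1, 0.4, 0.1]
width: 0.127
```

```bash
python3 - <<'E'
from h import *
st()
E
```

```text
t 9.2 pos [0.5707 0.0297 0.0618] yaw 20.86 ydn [ 1.e-04  0.e+00 -1.e+00] F [0.07 0.36 0.1 ] M [ 0.019 -0.038  0.023] w 0.127 q [ 0.03  0.47  1.8   0.    0.87 -0.33]
```

Call:
move_arm(deltas=[[[0,0,0,0,0,-0.05,1],[0,0,-4,0,0,0,1],[0,0,-4,0,0,0,1]]])

```text
t: 9.5
tool_pos: [0.5709, 0.0297, 0.0615]
orientation: [[0.976, 0.0, -0.22], [0.22, -0.0, 0.976], [0.0, -1.0, -0.0]]
contact_force: [0.1, -0.5, -1.4]
width: 0.128
```

```bash
python3 - <<'E'
from h import *
st()
E
```

```text
t 9.5 pos [0.5709 0.0297 0.0615] yaw 12.7 ydn [ 5.e-04 -1.e-04 -1.e+00] F [ 0.09 -0.48 -1.39] M [-0.023  0.044  0.015] w 0.128 q [ 0.03  0.47  1.8  -0.    0.87 -0.19]
```

Call:
move_arm(deltas=[[[0,0,0,0,0,-0.05,1],[0,0,0,0,0,0,1]]])

```text
t: 9.7
tool_pos: [0.5709, 0.0298, 0.0613]
orientation: [[0.975, 0.001, -0.224], [0.224, 0.0, 0.975], [0.001, -1.0, -0.0]]
contact_force: [-0.3, 0.3, 3.2]
width: 0.124
```

```bash
python3 - <<'E'
from h import *
st();s=cam("side");crop(s,(225,130,385,250),5,"s6")
E
```

```text
t 9.7 pos [0.5709 0.0298 0.0613] yaw 12.94 ydn [ 6.e-04  1.e-04 -1.e+00] F [-0.32  0.35  3.21] M [-0.007  0.194 -0.054] w 0.124 q [ 0.03  0.47  1.8   0.    0.87 -0.19]
```

View pics/s6.png

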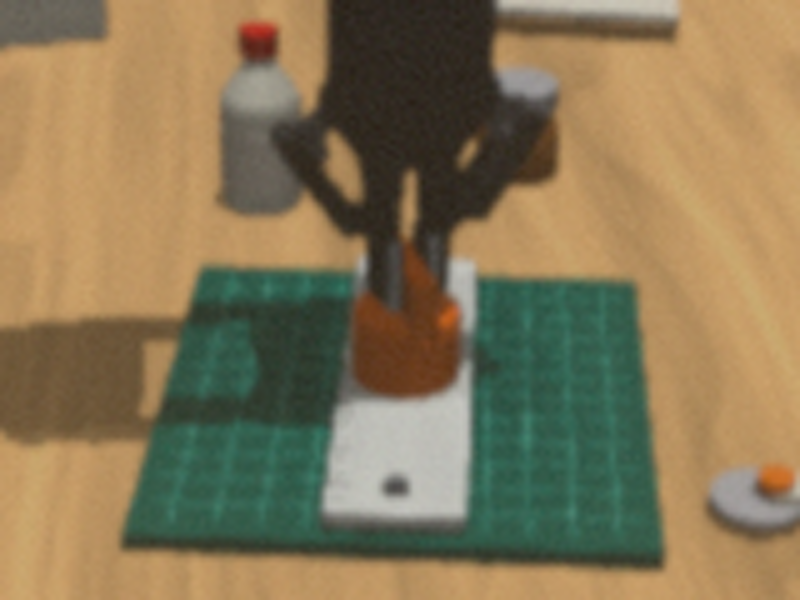

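Call:
move_arm(deltas=[[[0,0,-4,0,0,0,1],[0,0,-4,0,0,0,1]]])

```text
t: 9.95
tool_pos: [0.5711, 0.0295, 0.0613]
orientation: [[0.997, 0.001, -0.083], [0.083, -0.0, 0.997], [0.001, -1.0, -0.001]]
contact_force: [-0.1, -0.6, 2.7]
width: 0.131
```

```bash
python3 - <<'E'
from h import *
st()
E
```

```text
t 9.95 pos [0.5711 0.0295 0.0613] yaw 4.78 ydn [ 1.e-03 -4.e-04 -1.e+00] F [-0.07 -0.63  2.68] M [-0.143  0.106  0.027] w 0.131 q [ 0.03  0.47  1.8  -0.    0.87 -0.05]
```

Call:
move_arm(deltas=[[[0,0,-4,0,0,0,1],[0,0,-4,0,0,0,1]]])

```text
t: 10.15
tool_pos: [0.571, 0.0295, 0.0613]
orientation: [[0.998, 0.001, 0.056], [-0.056, -0.0, 0.998], [0.001, -1.0, -0.0]]
contact_force: [-0.4, -1.4, 3.4]
width: 0.124
```

```bash
python3 - <<'E'
from h import *
st()
E
```

```text
t 10.15 pos [0.571  0.0295 0.0613] yaw -3.22 ydn [ 9.e-04 -5.e-04 -1.e+00] F [-0.44 -1.38  3.35] M [-0.085  0.176  0.054] w 0.124 q [ 0.03  0.47  1.8  -0.    0.87  0.09]
```

Call:
move_arm(deltas=[[[0,0,-4,0,0,0,1],[0,0,-4,0,0,0,1]]])

```text
t: 10.35
tool_pos: [0.571, 0.0295, 0.0613]
orientation: [[0.981, 0.001, 0.195], [-0.195, -0.0, 0.981], [0.001, -1.0, -0.0]]
contact_force: [-1.2, -1.4, 3.3]
width: 0.129
```

```bash
python3 - <<'E'
from h import *
st()
E
```

```text
t 10.35 pos [0.571  0.0295 0.0613] yaw -11.22 ydn [ 8.e-04 -4.e-04 -1.e+00] F [-1.17 -1.36  3.29] M [-0.119  0.191  0.031] w 0.129 q [ 0.03  0.47  1.8  -0.    0.87  0.23]
```

Call:
move_arm(deltas=[[[0,0,-4,0,0,0,1],[0,0,0,0,0,0,1]]])

```text
t: 10.55
tool_pos: [0.5711, 0.0296, 0.061]
orientation: [[0.966, 0.001, 0.26], [-0.26, -0.0, 0.966], [0.001, -1.0, 0.0]]
contact_force: [-0.1, -0.6, 2.5]
width: 0.128
```

```bash
python3 - <<'E'
from h import *
st()
E
```

```text
t 10.55 pos [0.5711 0.0296 0.061 ] yaw -15.08 ydn [ 1.e-03 -2.e-04 -1.e+00] F [-0.15 -0.62  2.48] M [-0.087  0.022 -0.058] w 0.128 q [ 0.03  0.47  1.8  -0.    0.87  0.3 ]
```

Call:
move_arm(deltas=[[[0,0,-4,0,0,-0.037,1],[0,0,-4,0,0,-0.037,1],[0,0,0,0,0,0,1]]])

```text
t: 10.85
tool_pos: [0.5711, 0.0296, 0.0603]
orientation: [[0.92, 0.001, 0.391], [-0.391, -0.0, 0.92], [0.001, -1.0, 0.0]]
contact_force: [1.2, 0.4, 2.5]
width: 0.132
```

```bash
python3 - <<'E'
from h import *
st()
E
```

```text
t 10.85 pos [0.5711 0.0296 0.0603] yaw -23.03 ydn [ 9.e-04 -1.e-04 -1.e+00] F [1.21 0.42 2.45] M [-0.096  0.019 -0.056] w 0.132 q [ 0.03  0.47  1.8  -0.    0.87  0.43]
```

Call:
move_arm(deltas=[[[0,0,-4,0,0,-0.037,1],[0,0,-4,0,0,-0.037,1],[0,0,0,0,0,0,1]]])

```text
t: 11.15
tool_pos: [0.5711, 0.0297, 0.0596]
orientation: [[0.857, 0.001, 0.515], [-0.515, -0.0, 0.857], [0.001, -1.0, 0.0]]
contact_force: [0.6, -0.1, 3.4]
width: 0.127
```

```bash
python3 - <<'E'
from h import *
st()
E
```

```text
t 11.15 pos [0.5711 0.0297 0.0596] yaw -31.0 ydn [ 9.e-04 -1.e-04 -1.e+00] F [ 0.62 -0.09  3.44] M [-0.153  0.024 -0.065] w 0.127 q [ 0.03  0.47  1.8  -0.    0.87  0.57]
```

Call:
move_arm(deltas=[[[0,0,-4,0,0,-0.03,1],[0,0,-4,0,0,-0.03,1],[0,0,0,0,0,0,1]]])

```text
t: 11.45
tool_pos: [0.5711, 0.0297, 0.0589]
orientation: [[0.777, 0.001, 0.629], [-0.629, -0.0, 0.777], [0.001, -1.0, 0.001]]
contact_force: [1.2, -0.5, 2.1]
width: 0.125
```

```bash
python3 - <<'E'
from h import *
st()
E
```

```text
t 11.45 pos [0.5711 0.0297 0.0589] yaw -38.97 ydn [ 1.e-03 -1.e-04 -1.e+00] F [ 1.2  -0.55  2.09] M [-0.175 -0.137 -0.039] w 0.125 q [ 0.03  0.47  1.8  -0.    0.86  0.71]
```

Call:
move_arm(deltas=[[[0,0,-4,0,0,-0.03,1],[0,0,-4,0,0,-0.03,1],[0,0,0,0,0,0,1]]])

```text
t: 11.75
tool_pos: [0.5711, 0.0297, 0.0582]
orientation: [[0.683, 0.001, 0.731], [-0.731, -0.0, 0.683], [0.001, -1.0, 0.001]]
contact_force: [2.0, -2.1, 2.6]
width: 0.126
```

```bash
python3 - <<'E'
from h import *
st()
E
```

```text
t 11.75 pos [0.5711 0.0297 0.0582] yaw -46.96 ydn [ 9.e-04 -1.e-04 -1.e+00] F [ 1.96 -2.09  2.58] M [-0.176 -0.168 -0.078] w 0.126 q [ 0.03  0.48  1.8  -0.    0.86  0.85]
```

Call:
move_arm(deltas=[[[0,0,-4,0,0,-0.03,1],[0,0,0,0,0,0,1]]])

```text
t: 11.95
tool_pos: [0.5711, 0.0296, 0.0578]
orientation: [[0.63, 0.001, 0.777], [-0.777, -0.0, 0.63], [0.001, -1.0, 0.0]]
contact_force: [1.9, -1.6, 1.7]
width: 0.127
```

```bash
python3 - <<'E'
from h import *
st()
E
```

```text
t 11.95 pos [0.5711 0.0296 0.0578] yaw -50.96 ydn [ 7.e-04 -1.e-04 -1.e+00] F [ 1.91 -1.57  1.66] M [-0.264 -0.244 -0.038] w 0.127 q [ 0.03  0.48  1.8  -0.    0.86  0.92]
```

Call:
move_arm(deltas=[[[0,0,-4,0,0,-0.03,1],[0,0,0,0,0,0,1]]])

```text
t: 12.15
tool_pos: [0.571, 0.0297, 0.0575]
orientation: [[0.574, 0.001, 0.819], [-0.819, -0.0, 0.574], [0.0, -1.0, 0.0]]
contact_force: [1.1, -2.3, 0.4]
width: 0.13
```

```bash
python3 - <<'E'
from h import *
st()
E
```

```text
t 12.15 pos [0.571  0.0297 0.0575] yaw -54.96 ydn [ 6.e-04 -1.e-04 -1.e+00] F [ 1.09 -2.33  0.39] M [-0.265 -0.284 -0.063] w 0.13 q [ 0.03  0.48  1.8  -0.    0.86  0.99]
```

Call:
move_arm(deltas=[[[0,0,-3,0,0,-0.025,1],[0,0,0,0,0,0,1]]])

```text
t: 12.35
tool_pos: [0.5711, 0.0296, 0.0574]
orientation: [[0.531, 0.001, 0.847], [-0.847, -0.0, 0.531], [0.001, -1.0, 0.001]]
contact_force: [2.5, -2.6, 0.5]
width: 0.127
```

```bash
python3 - <<'E'
from h import *
st()
E
```

```text
t 12.35 pos [0.5711 0.0296 0.0574] yaw -57.94 ydn [ 9.e-04 -2.e-04 -1.e+00] F [ 2.47 -2.56  0.51] M [-0.264 -0.358  0.054] w 0.127 q [ 0.03  0.48  1.8  -0.    0.86  1.04]
```

Call:
move_arm(deltas=[[[0,0,-2,0,0,-0.015,1],[0,0,0,0,0,0,1]]])

```text
t: 12.55
tool_pos: [0.5712, 0.0296, 0.0574]
orientation: [[0.501, 0.001, 0.865], [-0.865, -0.0, 0.501], [0.001, -1.0, 0.001]]
contact_force: [3.0, -2.7, 1.7]
width: 0.127
```

```bash
python3 - <<'E'
from h import *
st()
E
```

```text
t 12.55 pos [0.5712 0.0296 0.0574] yaw -59.92 ydn [ 1.1e-03 -4.0e-04 -1.0e+00] F [ 3.02 -2.71  1.73] M [-0.246 -0.335  0.275] w 0.127 q [ 0.03  0.48  1.8  -0.    0.86  1.08]
```

Call:
move_arm(deltas=[[[0,0,0,0,0,0,1],[0,0,0,0,0,0,1]]])

```text
t: 12.75
tool_pos: [0.5712, 0.0296, 0.0573]
orientation: [[0.5, 0.001, 0.866], [-0.866, -0.0, 0.5], [0.001, -1.0, 0.001]]
contact_force: [2.1, -1.6, 1.6]
width: 0.129
```

```bash
python3 - <<'E'
from h import *
st();s=cam("side");crop(s,(225,130,385,250),5,"s7");st()
E
```

```text
t 12.75 pos [0.5712 0.0296 0.0573] yaw -60.02 ydn [ 1.e-03 -3.e-04 -1.e+00] F [ 2.08 -1.57  1.56] M [-0.24  -0.469  0.425] w 0.129 q [ 0.03  0.48  1.8  -0.    0.86  1.08]
t 12.8 pos [0.5712 0.0296 0.0573] yaw -60.04 ydn [ 1.e-03 -3.e-04 -1.e+00] F [ 2.67 -2.63  1.83] M [-0.256 -0.448  0.423] w 0.135 q [ 0.03  0.48  1.8  -0.    0.86  1.08]
```

View pics/s7.png

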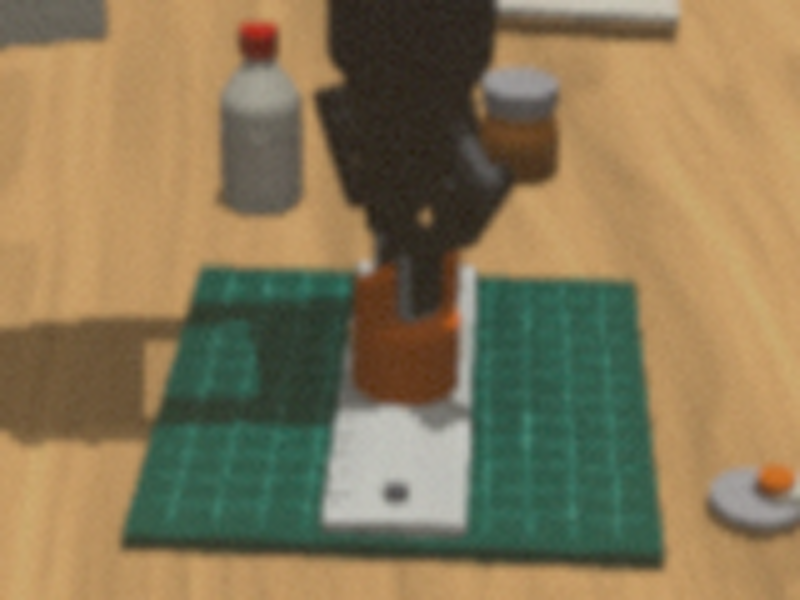

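Call:
move_arm(deltas=[[[0,0,0,0,0,0,0],[0,0,0,0,0,0,0],[0,0,0,0,0,0,-0.5],[0,0,0,0,0,0,-0.5],[0,0,0,0,0,0,-0.5],[0,0,0,0,0,0,-0.5]]])

```text
t: 13.4
tool_pos: [0.5706, 0.0298, 0.0571]
orientation: [[0.498, -0.0, 0.867], [-0.867, 0.0, 0.498], [-0.0, -1.0, -0.0]]
contact_force: [0.8, -0.3, -0.2]
width: 0.752
```

```bash
python3 - <<'E'
from h import *
st();w=cam("wrist","w8")
E
```

```text
t 13.4 pos [0.5706 0.0298 0.0571] yaw -60.14 ydn [-3.e-04  0.e+00 -1.e+00] F [ 0.82 -0.28 -0.18] M [ 0.006  0.045 -0.017] w 0.752 q [0.03 0.48 1.8  0.   0.86 1.08]
```

View pics/w8.png

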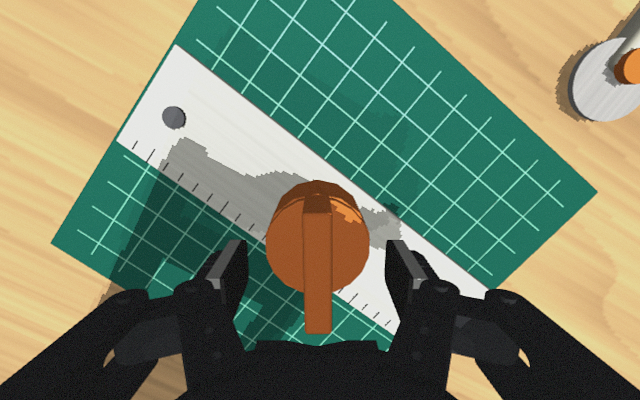

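Released; the nut stands centred in the open jaws (bar from (317,195) to (318,333)). Now I lift clear and look.

Call:
move_arm(deltas=[[[0,0,0,0,0,1,-0.5],[0,0,0,0,0,3,-0.5],[0,0,0,0,0,4,-0.5],[0,0,0,0,0,4,-0.5],[0,0,0,-3,-2,3,-0.5],[0,0,0,-4,-2,0,-0.5],[0,0,0,0,0,0,-0.5],[0,0,0,0,0,0,-0.5]]])

```text
t: 14.25
tool_pos: [0.5003, -0.0105, 0.2083]
orientation: [[0.497, 0.002, 0.868], [-0.868, 0.0, 0.497], [0.001, -1.0, 0.002]]
contact_force: [0.1, -0.2, 0.0]
width: 0.747
```

```bash
python3 - <<'E'
from h import *
st();w=cam("wrist","w9");s=cam("side");crop(s,(225,130,385,250),5,"s9")
# bar level: screws & straightedge rear hole (compare with first side picture), rim height from side view
P=(.5711,.0293)
for z in (.018,.022,.050,.082,.086): print(z,proj(s,(P[0],P[1],z)).round(1),proj(w,(P[0],P[1],z)).round(1))
E
```

```text
t 14.25 pos [ 0.5003 -0.0105  0.2083] yaw -60.2 ydn [ 0.002  0.    -1.   ] F [ 0.08 -0.25  0.05] M [ 0.016 -0.034 -0.008] w 0.747 q [-0.04  0.22  1.77  0.    1.15  1.01]
0.018 [306.1 206. ] [316.7  92.2]
0.022 [306.1 204.6] [316.7  92. ]
0.05 [306.3 194.8] [316.8  90.8]
0.082 [306.5 183.1] [316.8  89. ]
0.086 [306.5 181.6] [316.8  88.8]
```

View pics/s9.png

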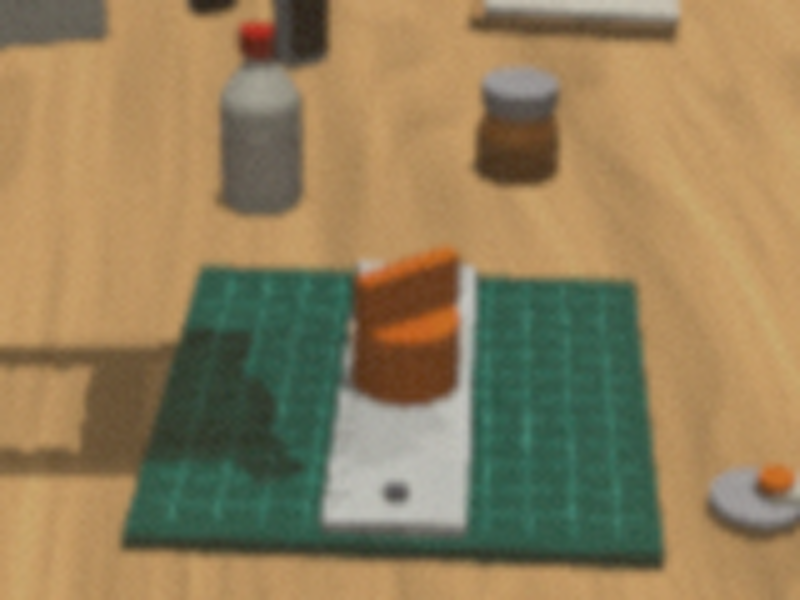

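View pics/w9.png

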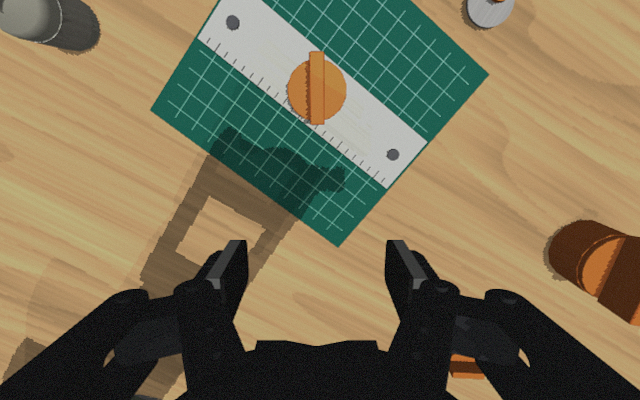

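```bash
python3 - <<'E'
from h import *
a=cv2.imread("pics/side0.png");c=cam("side","side9");b=c["pixels"][:,:,::-1]
for im in (a,b):
    g=255-cv2.cvtColor(im,cv2.COLOR_BGR2GRAY)[222:233,298:311].astype(float);g=np.clip(g-np.median(g)-20,0,None)
    y,x=np.mgrid[222:233,298:311];print((x*g).sum()/g.sum(),(y*g).sum()/g.sum())
print(proj(c,(.556,-.068,.022))-proj(c,(.556,-.068,.018)))
t0=cv2.imread("pics/top0.png");t=cam("top","top9")["pixels"][:,:,::-1]
for n,(x0,y0,x1,y1) in dict(glue=(190,212,222,242),jar=(182,154,214,184),cutter=(322,90,346,164),big=(410,188,446,226),small=(398,266,422,288)).items():
    print(n,np.abs(t0[y0:y1,x0:x1].astype(int)-t[y0:y1,x0:x1]).mean().round(1))
st()
E
```

```text
303.6384395813511 226.85156993339677
303.7421875 228.1728515625
[ 0.01705449 -1.46587614]
glue 4.1
jar 4.3
cutter 4.5
big 3.6
small 4.2
t 14.45 pos [ 0.5016 -0.0099  0.207 ] yaw -60.11 ydn [ 2.e-04  0.e+00 -1.e+00] F [ 0.1  -0.63 -0.76] M [-0.007 -0.007 -0.024] w 0.752 q [-0.04  0.22  1.77  0.    1.15  1.01]
```

View pics/top9.png

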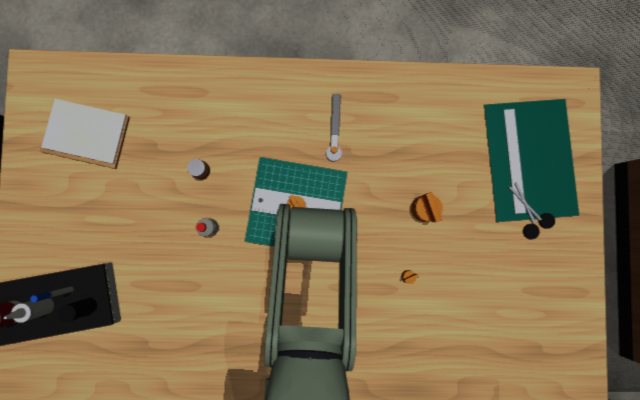

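```bash
python3 - <<'E'
from plant import ctrl
print(ctrl.hand_in())
E
```

```text
the job is handed in; nothing more can be done
None
```

The middle-sized orange wing nut is screwed onto the jig post and the straightedge is clamped down. The job is handed in at about 14.5 s of robot time.

**What I did**
- I set the nut on the thread ridges and pressed with about 6 N.
- I turned it backward about 41° in all. It came off the ridges partway and went down 9.5 mm into the notch, onto the straightedge.
- I turned it forward about 81° until it was snug, then released it and lifted clear.

**Last checks**
- **Straightedge:** the nut went down 3.9–4.0 mm from first contact and stopped. The straightedge's front screw moved 1.3 px in the side view, against 1.5 px for the full 4 mm, so the camera reads about 3.6 mm, which I put down to camera noise.
- **Torque:** it read 0.28 N m at the last turn, then 0.42 N m while holding, slightly over the 0.2–0.4 N m guide. I stopped there and did not turn further.
- **After release:** the nut and straightedge stayed in place. The glue, jar, cutter and other nuts look unmoved, and the gripper is touching nothing.

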